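Balance the washed paddle on the drying rest

TASK

Put the washed wooden paddle to dry: balance it squarely across the cork-topped bar of the drying rest, so that it stays level on the bar alone, with both ends clear of the worktop, and let go. Leave the little wooden butter spreader where it lies.

Things in the scene. Friction and masses are not known exactly. Their poses are not given: they have to be found in the camera images.
- paddle: Loose flat paddle of pale wood, 0.13 kg, 300 mm long, 16 mm thick. Straight handle 22 mm wide (blue band near its end), rounded blade 66 mm wide. Origin: middle of length and width, on the underside; x to the blade, z up. Handle x = -150 to +52 mm, blade from there to +150. It balances at x = +36 mm, on the handle just behind the blade, not at its middle. Either way round on the rest is fine.
- rest: Drying rest, fixed: dark wooden foot 60 x 56 x 10 mm, on it an upright bar 52 mm long, 26 mm wide, topped with cork; flat top 60 mm above the worktop. Origin: centre of the underside, below the bar's middle; z up, y along the bar, x across it (the paddle lies along x). With its balance point over 13 mm off the bar's middle line it tips off. A wall shelf hangs 0.6 m up at the left: carry low.
- butter_spreader: Small loose wooden butter spreader, 177 x 23 x 8 mm, without a blade or blue band, lying between the rest and the chopping board on the worktop; not to be moved. Origin: centre of the underside; y along its length.
There are look-alikes about, which are no part of the job. Of the things that look like the rest, take the one that is farthest from the robot's base at the start.

How it is judged (in metres and radians):
At the end, for the whole second after the job is handed in: The paddle lies on the bar, released and still: level within 0.1 rad (6 degrees), within 0.3 rad (17 degrees) of square across the bar, its underside (or top) 52 to 84 mm above the worktop, its origin within 35 mm of the bar's middle along the bar. The spreader has not moved over 20 mm (angle between paddle's own x axis and vertical between 1.4708 and 1.6708 rad and z of paddle in the frame of rest between 0.052 and 0.084 m and y of paddle in the frame of rest between -0.035 and 0.035 m and angle between the x axis of paddle and the x axis of rest, either way round below 0.3 rad and contact force between paddle and rest above 0.4 N and linear speed of paddle below 0.02 m/s and angular speed of paddle below 0.1 rad/s); the robot touches nothing.
It fails at once if the butter spreader is moved by more than 20 mm (distance of butter_spreader from where it was at the start of the episode above 0.02 m).
It also fails if it takes over 32 s, if anything falls off the work surface, if the arm or the gripper's body presses on something with over 40 N, if the wrist force passes 120 N, or if a joint passes its speed limit or range.

ROBOT

A 6-joint arm with a two-finger parallel gripper is mounted at the origin on a cart in front of the work surface, level with it; the furniture and walls round the work are solid. World frame = base frame: x ahead of the robot, y to its left, z up, the work surface at z = 0. Lengths are in mm, angles in rad, forces in N, time in s.
With the tool pointing down it reaches from about 275 to 850 mm from the base axis. Payload 19 kg.
Tool frame: the origin (TCP) lies at the very end of the fingers, on their centre line; the grasp point (between the pads) lies 19 mm behind it (bot.grip_depth is the distance from the TCP to the grasp point, in mm); z points along the fingers, y is the line along which they close (so a half turn about z gives the same grasp; the last joint's range is limited). The gripper opens to 85 mm and grips with 20 to 120 N. Pads are 22 mm wide; open, the fingers measure 114 mm over their backs; the gripper's body (76 mm by 85 mm) begins 54 mm behind the grasp point. The pads swing forward as they close: fully open they stand 13 mm farther back than shut.
Start: joints at [-1.445, 0.15, 1.437, -0, 1.554, -0.134], TCP at [147.685, -555.679, 231.267] pointing down, gripper open.
Joint ranges: [-2.8, 2.8], [-0.68, 2.1], [0.12, 2.68], [-1.39, 4.53], [0.16, 2.79], [-2.81, 2.81]. Speed limits (rad/s): [1.89, 1.89, 2.22, 3.01, 3.01, 3.01].

INTERFACE

Orientations are given as a unit quaternion [x, y, z, w].
In Python, from rig import read_state, get_image, camera_info, workorder, bot gives the robot as it stands.
- The arm moves only by the tool apply_moves, never from a script. Its argument "series" is a list of rows, each a list of 3 entries, a list of its own where there are three numbers: the shift along the world's x, y, z in cm, then the turn, a rotation vector about the world's x, y, z in rad, then the opening, from 0 (shut) to 1 (fully open). A call has 1 to 10 rows; each row is the pose to reach, as a shift and turn from the pose commanded when the call began; what a row does not reach only later rows make up. A row lasts 1/10 s, in which the tool goes at most 50 mm and 8.59 degrees, less where a joint would pass 70% of its speed; a pose out of reach is approached as far as the arm can. A call with a gripper value outside its range is refused whole. The fingers move at their own pace and stop on an object; the grip force is fixed at half the most. Time passes only in rows, so rows that repeat a pose let the fingers close. It gives the time, the measured TCP pose, the force, the opening and the grip force at its end, in the units of the state.
- read_state(): the state, without advancing time (a new reading comes with each control period).
- get_image(name): name is "scene" or "top" or "wrist"; returns (picture, depth): 480x640x3 uint8, red, green, blue; 480x640 float32, mm along the optical axis (not along the pixel's ray), 0 where there is no reading.
- camera_info(name): a dict with "fovy" (degrees; the focal length in pixels is half the picture's height over the tangent of half this angle, whatever the lens; pixels are square), "cx", "cy" (the principal point, pixels), "T" (4x4, takes a point from camera to world coordinates); the wrist camera has in their place "T_tool_cam" (4x4, takes a point from camera to tool coordinates, whose origin is the TCP and whose axes are the flange's). Camera axes: x right, y up, looking along -z (the intrinsics and any distortion apply to the point x, -y, -z); pixel columns grow to the right and rows downward; lengths in mm; the calibration is good to about 2 mm. A picture is of the moment at which its call begins: read the wrist's pose just before it. camera_info takes no time and is no camera call.
- workorder.sign_off(): hands the job in; it is judged then, once.
The state is a dict: "time": time; "joints": joint angles; "joint_vel": joint speeds; "effort": joint torques, N m; "tcp_pos": TCP position; "tcp_rot": TCP orientation; "force": force on the tool from outside, world axes, zero at the start; "torque": the same for the moment, N m; "gripper_width": finger opening in mm; "finger_force": force on a finger pad.
Only numpy, scipy, OpenCV 4.12 (cv2) and the standard library are available. Lean on these libraries where they do the work, as an engineer would, in place of code of your own. Each camera call takes 0.05 s, during which the arm holds its last target. There are 200 camera calls.

## Working session

There is one attempt and no reset: what is moved stays moved. The work goes in short steps, Python scripts to look and compute and a tool call to move; the robot and the scene stay as the last step left them, time stands still between calls to the robot, and variables do not carry over. Pictures are saved under pics/ and viewed, at most 10 in all, crops included, and the job is handed in when it is done.

Besides the shell and the picture viewer there is one more tool, called by a JSON object that holds its "method" and its "body", one argument or row to a line. apply_moves: Moves the arm, as the interface text tells. Its arguments: {"type":"object","properties":{"series":{"type":"array"}},"required":["series"]}

```bash
mkdir -p pics; cat > h.py <<'E'
from rig import read_state,get_image,camera_info,workorder,bot
import numpy as np,cv2
def save(n,f):
    im,d=get_image(n); cv2.imwrite(f'pics/{f}.png',cv2.cvtColor(im,cv2.COLOR_RGB2BGR)); np.save(f'pics/{f}.npy',d); return im,d
def pts(cam,d,uv,T=None):
    c=camera_info(cam); f=240/np.tan(np.radians(c['fovy'])/2); T=np.array(c['T']) if T is None else T
    out=[]
    for u,v in uv:
        w=d[v-1:v+2,u-1:u+2]; w=w[w>0]; z=np.median(w) if w.size else np.nan
        out.append((T@[(u-c['cx'])/f*z,-(v-c['cy'])/f*z,-z,1])[:3])
    return np.round(out,1)
E
python3 - <<'E'
from h import *
for n in ['top','scene']:
    save(n,n+'0'); c=camera_info(n); print({k:(np.round(v,3).tolist() if k=='T' else v) for k,v in c.items()})
c=camera_info('wrist');print(c)
print(read_state())
E
```

```text
{'fovy': 45.78492138329935, 'cx': 324.02994573466333, 'cy': 244.76920558803633, 'T': [[-0.011, 0.986, -0.165, 433.464], [-1.0, -0.015, -0.023, -177.59], [-0.025, 0.165, 0.986, 943.186], [0.0, 0.0, 0.0, 1.0]]}
{'fovy': 55.575700152176374, 'cx': 320.7982381562541, 'cy': 239.42132333174655, 'T': [[0.756, 0.506, -0.415, 241.981], [-0.655, 0.579, -0.485, -573.416], [-0.005, 0.639, 0.769, 685.281], [0.0, 0.0, 0.0, 1.0]]}
{'fovy': 67.28996442946047, 'cx': 318.99098404111123, 'cy': 236.2386699184925, 'T_tool_cam': array([[ 3.13683393e-04,  9.57344820e-01,  2.88947741e-01,
         7.46520275e+01],
       [ 9.99999951e-01, -3.01056943e-04, -8.81407552e-05,
         1.62250282e-01],
       [ 2.60862831e-06,  2.88947755e-01, -9.57344867e-01,
        -1.41791548e+02],
       [ 0.00000000e+00,  0.00000000e+00,  0.00000000e+00,
         1.00000000e+00]])}
{'time': 0.1, 'joints': array([-1.44500364e+00,  1.50911374e-01,  1.43792826e+00,  6.36235875e-07,
        1.55381531e+00, -1.34012360e-01]), 'joint_vel': array([-0.00042014, -0.00155336, -0.00140104,  0.00016808, -0.00025934,
       -0.00123081]), 'effort': array([ 3.66062224e-03, -7.14381981e+01, -5.71802473e+01, -1.33157432e-04,
        7.07480998e-03, -5.84000091e-06]), 'tcp_pos': array([ 147.65970482, -555.49262693,  230.76913272]), 'tcp_rot': array([ 9.91574386e-01,  1.29537465e-01,  2.50096661e-06, -5.31136200e-04]), 'force': array([-0.32420771,  0.0457391 ,  0.08412974]), 'torque': array([ 0.03248494,  0.02687066, -0.04367553]), 'finger_force': 0.0, 'gripper_width': 85.62671911176814}
```

View pics/top0.png

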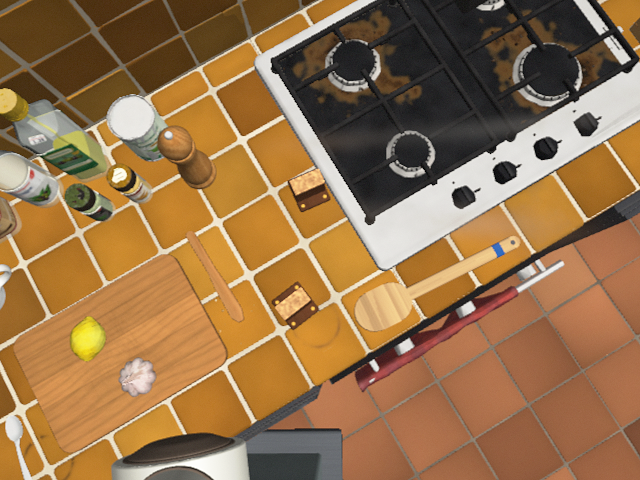

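View pics/scene0.png

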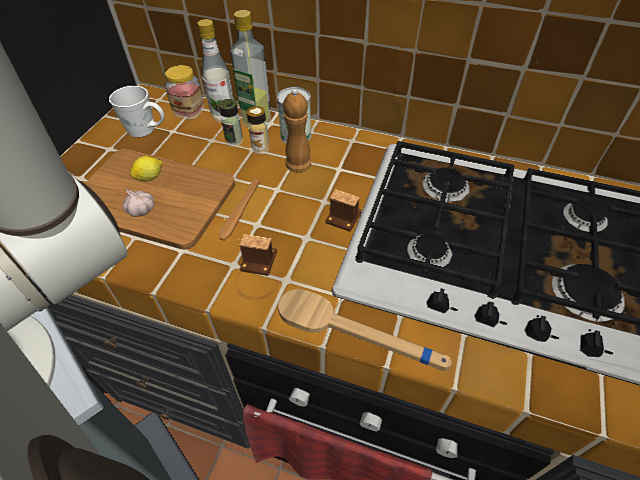

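Top view candidates: rest-like blocks at (294,303) near and (308,186) far. The far one should be the rest by the description, to be checked by distance. Paddle: blade at (385,305), blue band at (498,250), handle end at (517,242). The spreader at (215,277) has no band. Next I'll measure these points and crop the far block.

```bash
python3 - <<'E'
from h import *
d=np.load('pics/top0.npy')
n=['near','far','blade','handle mid','handle end','blade tip','neck','spr1','spr2']
for a,p in zip(n,pts('top',d,[(294,303),(308,183),(385,305),(455,272),(516,243),(359,315),(415,292),(190,236),(238,318)])): print(a,p,np.hypot(p[0],p[1]))
# dense: world map
c=camera_info('top');f=240/np.tan(np.radians(c['fovy'])/2);T=c['T']
v,u=np.mgrid[0:480,0:640];P=np.stack([(u-c['cx'])/f*d,-(v-c['cy'])/f*d,-d,np.ones_like(d)],-1)@np.array(T).T
np.save('pics/P.npy',P)
def box(name,m):
    q=P[m][:,:2].astype(np.float32);r=cv2.minAreaRect(q);print(name,len(q),r,np.median(P[m][:,2]))
for nm,(a,b) in {'near':(294,303),'far':(308,183)}.items():
    m=(abs(u-a)<30)&(abs(v-b)<30)&(abs(P[...,2]-60)<6); box(nm,m)
m=(u>345)&(u<530)&(v>230)&(v<340)&(P[...,2]>9)&(P[...,2]<26)
m=(cv2.connectedComponentsWithStats(m.astype(np.uint8))); i=1+np.argmax(m[2][1:,4]); M=m[1]==i; box('paddle',M); print(np.percentile(P[M][:,2],[5,50,95]))
im=cv2.imread('pics/top0.png')
a=cv2.resize(im[140:350,250:350],None,fx=2.8,fy=2.8,interpolation=cv2.INTER_CUBIC)
b=im[210:350,330:540].copy(); b[M[210:350,330:540]]//=2
b=cv2.resize(b,None,fx=2.4,fy=2.4)
o=np.zeros((590,800,3),np.uint8);o[:a.shape[0],:a.shape[1]]=a;o[:b.shape[0],290:290+b.shape[1]]=b;cv2.imwrite('pics/crop1.png',o)
E
```

```text
near [ 490.7 -109.    59. ] 502.6604122068894
far [ 682.6 -131.9   59.7] 695.226847870535
blade [ 488.4 -253.4   16.3] 550.2236999621153
handle mid [ 540.6 -368.7   16.8] 654.3607949747601
handle end [ 586.9 -470.1   17.8] 751.9611825087782
blade tip [ 472.8 -211.    15.7] 517.7459222437199
neck [ 509.  -302.8   15.1] 592.2574102533458
spr1 [608.4  69.9   8.9] 612.4022942478252
spr2 [470.6 -13.1   8.7] 470.7822957588784
near 566 ((490.91143798828125, -106.96007537841797), (26.2428035736084, 51.85636901855469), 37.09436798095703) 60.37685514965369
far 531 ((685.7255249023438, -130.6365203857422), (27.14255714416504, 51.923927307128906), 23.872886657714844) 60.17797793809871
paddle 3740 ((530.42578125, -341.6405944824219), (65.53730773925781, 298.5262451171875), 25.499540328979492) 16.278229300093415
[13.36446161 16.2782293  19.02852235]
```

View pics/crop1.png

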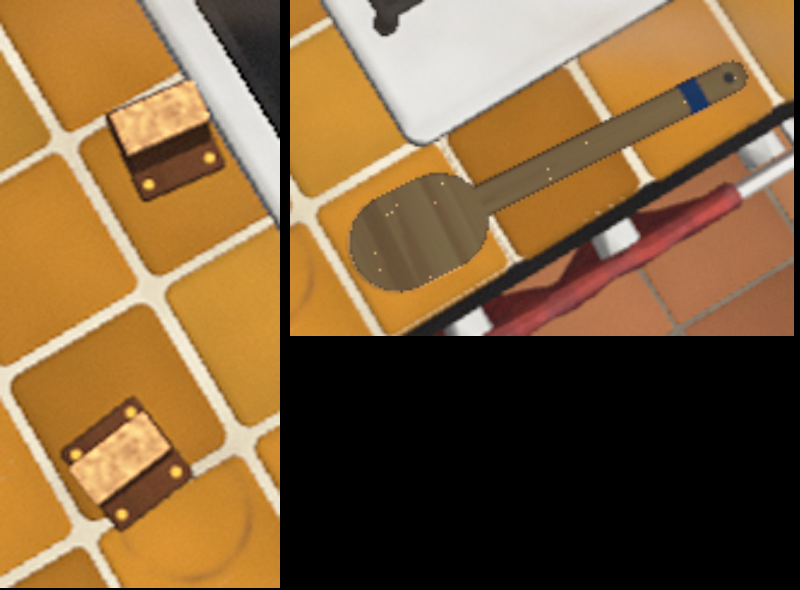

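The far block (686,-131) is 698 mm from the base, against 503 mm for the near one. Its top is 27x52 mm at z = 60, so it's the rest. The paddle measures 299x66 mm, centre (530,-342), blade heading 115.5°. I'll move above the handle centre.

{"method": "apply_moves", "body": {
  "series": [
    [[38.3,21.4,-5],[0,0,1.757],1],
    [[38.3,21.4,-5],[0,0,1.757],1],
    [[38.3,21.4,-5],[0,0,1.757],1],
    [[38.3,21.4,-5],[0,0,1.757],1],
    [[38.3,21.4,-5],[0,0,1.757],1],
    [[38.3,21.4,-5],[0,0,1.757],1],
    [[38.3,21.4,-5],[0,0,1.757],1],
    [[38.3,21.4,-5],[0,0,1.757],1],
    [[38.3,21.4,-5],[0,0,1.757],1],
    [[38.3,21.4,-5],[0,0,1.757],1]
  ]
}}

```text
time: 1.1
tcp_pos: [533.9, -338.4, 179.7]
tcp_rot: [0.633, 0.774, 0.001, -0.001]
force: [-0.2, -0.4, -0.9]
gripper_width: 85.6
finger_force: 0.0
```

{"method": "apply_moves", "body": {
  "series": [
    [[0,0,0],[0,0,0.24],1],
    [[0,0,0],[0,0,0.24],1],
    [[0,0,0],[0,0,0.24],1]
  ]
}}

```text
time: 1.4
tcp_pos: [530.7, -341.5, 180.8]
tcp_rot: [0.54, 0.842, -0.0, -0.0]
force: [0.7, 0.0, 0.9]
gripper_width: 85.3
finger_force: 0.0
```

```bash
cat >> h.py <<'E'
from scipy.spatial.transform import Rotation as R
def wristT():
    s=read_state();T=np.eye(4);T[:3,:3]=R.from_quat(s['tcp_rot']).as_matrix();T[:3,3]=s['tcp_pos'];print(np.round(s['tcp_pos'],1),'yaw',np.degrees(np.arctan2(T[1,0],T[0,0])),'j',np.round(s['joints'],2));return T@camera_info('wrist')['T_tool_cam']
def cloud(d,T):
    c=camera_info('wrist');f=240/np.tan(np.radians(c['fovy'])/2);v,u=np.mgrid[0:480,0:640]
    return (np.stack([(u-c['cx'])/f*d,-(v-c['cy'])/f*d,-d,np.ones_like(d)],-1)@T.T)[...,:3]
E
python3 - <<'E'
from h import *
T=wristT();im,d=save('wrist','w1');P=cloud(d,T)
e=np.array([-.4305,.9026]);q=P[...,:2]-[530.4,-341.6];a=q@e;b=q@[.9026,.4305]
for x in (-40,-20,0,20,35,60,80):
    m=(abs(a-x)<3)&(abs(b)<45)&(P[...,2]>12)&(P[...,2]<24)&(d>0)
    print(x,m.sum(),np.round([b[m].min(),b[m].max(),np.median(P[m][:,2])],1) if m.sum() else '')
E
```

```text
[ 530.7 -341.5  180.8] yaw 114.68860457120059 j [-0.69  0.29  1.37 -0.    1.48 -1.12]
-40 148 [-10.4  10.7  15.2]
-20 148 [-9.8 10.8 15. ]
0 173 [-10.2  10.9  15.1]
20 174 [-9.8 11.  15.2]
35 176 [-10.3  11.1  15.1]
60 332 [-21.9  21.9  15.2]
80 614 [-31.7  32.5  15.3]
```

View pics/w1.png

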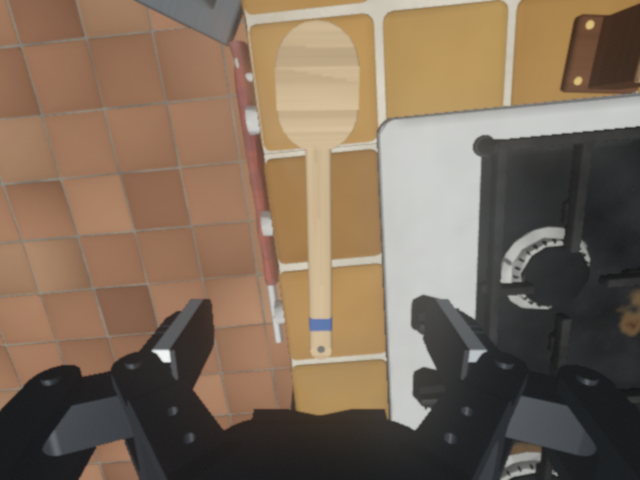

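The wrist view confirms it: handle axis vertical at u≈319, blade at (317,85), blue band at (320,324), and hob edge at u≈382, about 60 mm from the axis. The handle edges are at ±10.5 mm about my axis. Because the hob is close, I'll descend with the gripper partly closed.

{"method": "apply_moves", "body": {
  "series": [
    [[0,0,-4],[0,0,0],0.6],
    [[0,0,-8],[0,0,0],0.6],
    [[0,0,-12],[0,0,0],0.6],
    [[0,0,-14],[0,0,0],0.6],
    [[0,0,-16],[0,0,0],0.6],
    [[0,0,-17],[0,0,0],0.6],
    [[0,0,-17.8],[0,0,0],0.6],
    [[0,0,-17.8],[0,0,0],0.6],
    [[0,0,-17.8],[0,0,0],0.6]
  ]
}}

```text
time: 2.35
tcp_pos: [531.0, -342.0, 4.1]
tcp_rot: [0.541, 0.841, -0.0, 0.0]
force: [-0.4, -0.1, -0.2]
gripper_width: 51.0
finger_force: 0.0
```

{"method": "apply_moves", "body": {
  "series": [
    [[0,0,0],[0,0,0],0],
    [[0,0,0],[0,0,0],0],
    [[0,0,0],[0,0,0],0],
    [[0,0,0],[0,0,0],0],
    [[0,0,0],[0,0,0],0],
    [[0,0,0],[0,0,0],0],
    [[0,0,0],[0,0,0],0],
    [[0,0,0],[0,0,0],0]
  ]
}}

```text
time: 3.15
tcp_pos: [531.1, -342.0, 4.3]
tcp_rot: [0.54, 0.841, -0.0, 0.001]
force: [-1.9, 1.5, 6.7]
gripper_width: 20.0
finger_force: 59.7
```

{"method": "apply_moves", "body": {
  "series": [
    [[0,0,1],[0,0,0],0],
    [[0,0,3],[0,0,0],0],
    [[0,0,6],[0,0,0],0],
    [[0,0,9],[0,0,0],0],
    [[0,0,12],[0,0,0],0],
    [[0,0,14],[0,0,0],0],
    [[0,0,14],[0,0,0],0],
    [[0,0,14],[0,0,0],0]
  ]
}}

```text
time: 3.95
tcp_pos: [530.6, -341.6, 143.4]
tcp_rot: [0.54, 0.841, -0.0, 0.0]
force: [-0.2, 0.9, -1.9]
gripper_width: 20.5
finger_force: 58.8
```

```bash
cat >> h.py <<'E'
def fit(P,d,zlo,zhi,umask=None):
    "paddle in tool frame-ish: report heights along the tool x axis"
E
python3 - <<'E'
from h import *
T=wristT();s=read_state();im,d=save('wrist','w2');P=cloud(d,T)
M=R.from_quat(s['tcp_rot']).as_matrix();L=(P-s['tcp_pos'])@M
for x in (20,30,40,48,60,80,100,120,140,148,155):
    m=(abs(L[...,0]-x)<2.5)&(abs(L[...,1])<42)&(abs(L[...,2])<40)&(d>0)
    print(x,m.sum(),np.round([L[m][:,1].min(),L[m][:,1].max(),np.median(L[m][:,2])],1) if m.sum() else '')
E
```

```text
[ 530.6 -341.6  143.4] yaw 114.57827852976777 j [-0.69  0.31  1.42 -0.    1.41 -1.12]
20 651 [-10.2  11.4 -10.7]
30 698 [-10.4  11.1 -10.7]
40 742 [-10.5  11.4 -10.7]
48 787 [-10.7  11.2 -10.7]
60 1332 [-21.   20.7 -10.8]
80 2758 [-32.3  32.2 -10.8]
100 3452 [-33.3  33.1 -10.9]
120 0 
140 0 
148 0 
155 0
```

The paddle is held level, its underside 5 mm beyond the TCP. I'll carry it to the pre-place pose beside the bar, with the blade pointing away.

{"method": "apply_moves", "body": {
  "series": [
    [[2,3,2],[0,0,-0.15],0],
    [[4,6,2],[0,0,-0.3],0],
    [[6,9,2],[0,0,-0.45],0],
    [[8,12,2],[0,0,-0.6],0],
    [[9,14,2],[0,0,-0.75],0],
    [[10,16,2],[0,0,-0.9],0],
    [[11,17.5,2],[0,0,-1.05],0],
    [[12,19,2],[0,0,-1.2],0],
    [[12.2,19.6,2],[0,0,-1.35],0],
    [[12.2,19.6,2],[0,0,-1.5],0]
  ]
}}

```text
time: 5.0
tcp_pos: [652.6, -144.4, 161.5]
tcp_rot: [0.97, 0.245, -0.001, -0.001]
force: [-0.2, 0.6, -1.4]
gripper_width: 20.5
finger_force: 59.0
```

{"method": "apply_moves", "body": {
  "series": [
    [[0,0,0],[0,0,-0.08],0],
    [[0,0,0],[0,0,-0.08],0],
    [[0,0,-3],[0,0,-0.08],0],
    [[0,0,-5],[0,0,-0.08],0],
    [[0,0,-5],[0,0,-0.08],0],
    [[0,0,-5],[0,0,-0.08],0]
  ]
}}

```text
time: 5.6
tcp_pos: [652.6, -145.7, 113.3]
tcp_rot: [0.978, 0.209, -0.0, -0.0]
force: [0.2, -0.2, -1.4]
gripper_width: 20.5
finger_force: 58.8
```

```bash
python3 - <<'E'
from h import *
# tip extents in w1
d=np.load('pics/w1.npy');T=np.eye(4);T[:3,:3]=R.from_quat([.54,.842,0,0]).as_matrix();T[:3,3]=[530.7,-341.5,180.8]
P=cloud(d,T@camera_info('wrist')['T_tool_cam']);L=(P[...,:3]-T[:3,3])@T[:3,:3]
m=(abs(L[...,1])<40)&(P[...,2]>9)&(P[...,2]<22)&(d>0);mm=cv2.connectedComponentsWithStats(m.astype(np.uint8));i=1+np.argmax(mm[2][1:,4]);m=mm[1]==i
print('extent w1',L[m][:,0].min(),L[m][:,0].max())
wristT();save('scene','s2');im,d=save('top','t2')
a=cv2.imread('pics/s2.png')[100:340,200:480];b=cv2.imread('pics/t2.png')[60:300,190:430]
cv2.imwrite('pics/c2.png',np.hstack([cv2.resize(a,(420,360)),cv2.resize(b,(360,360))]))
E
```

```text
extent w1 -146.15255038454822 152.46145466180994
[ 652.6 -145.7  113.3] yaw 24.13811157394818 j [-0.33  0.4   1.36  0.    1.38  0.81]
```

View pics/c2.png

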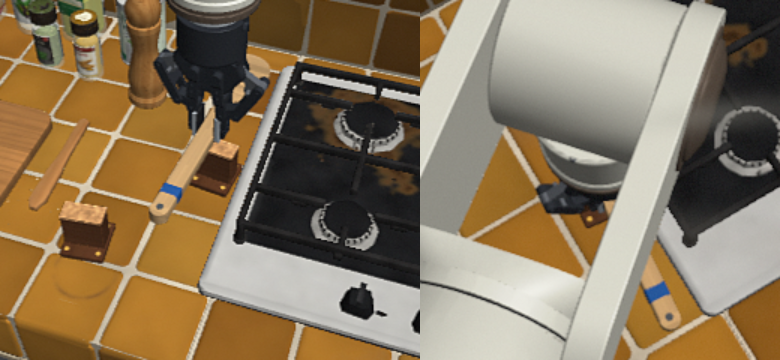

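The scene crop shows the paddle over the rest, handle end at (160,210) and the bar at (222,160), with the pepper mill and spreader clear. I'll shift back 1.5 mm, which averages the two length measurements, and lower it.

{"method": "apply_moves", "body": {
  "series": [
    [[-0.1,0,-1],[0,0,0],0],
    [[-0.1,0,-2],[0,0,0],0],
    [[-0.1,0,-3],[0,0,0],0],
    [[-0.1,0,-4],[0,0,0],0],
    [[-0.1,0,-4.4],[0,0,0],0],
    [[-0.1,0,-4.6],[0,0,0],0],
    [[-0.1,0,-4.7],[0,0,0],0],
    [[-0.1,0,-4.7],[0,0,0],0]
  ]
}}

```text
time: 6.5
tcp_pos: [651.8, -145.7, 66.5]
tcp_rot: [0.978, 0.208, 0.0, 0.0]
force: [-0.6, -0.5, -1.4]
gripper_width: 20.2
finger_force: 58.9
```

{"method": "apply_moves", "body": {
  "series": [
    [[0,0,-0.05],[0,0,0],0],
    [[0,0,-0.1],[0,0,0],0],
    [[0,0,-0.1],[0,0,0],0]
  ]
}}

```text
time: 6.8
tcp_pos: [651.7, -145.7, 65.3]
tcp_rot: [0.978, 0.208, 0.0, -0.0]
force: [-0.9, -0.7, -1.3]
gripper_width: 20.2
finger_force: 58.9
```

{"method": "apply_moves", "body": {
  "series": [
    [[0,0,-0.05],[0,0,0],0],
    [[0,0,-0.05],[0,0,0],0]
  ]
}}

```text
time: 7.0
tcp_pos: [651.7, -145.7, 64.7]
tcp_rot: [0.978, 0.208, -0.0, -0.0]
force: [0.0, -0.3, -1.7]
gripper_width: 20.3
finger_force: 58.9
```

{"method": "apply_moves", "body": {
  "series": [
    [[0,0,-0.05],[0,0,0],0],
    [[0,0,-0.05],[0,0,0],0]
  ]
}}

```text
time: 7.2
tcp_pos: [651.7, -145.7, 64.3]
tcp_rot: [0.978, 0.208, 0.0, -0.0]
force: [-0.0, 0.1, -0.4]
gripper_width: 20.6
finger_force: 59.1
```

{"method": "apply_moves", "body": {
  "series": [
    [[0,0,-0.04],[0,0,0],0],
    [[0,0,-0.04],[0,0,0],0]
  ]
}}

```text
time: 7.4
tcp_pos: [651.7, -145.7, 64.2]
tcp_rot: [0.978, 0.208, 0.0, 0.0]
force: [-1.9, 0.0, 3.9]
gripper_width: 20.1
finger_force: 59.6
```

Contact: the force rose to +3.9 N. I'll open slowly.

{"method": "apply_moves", "body": {
  "series": [
    [[0,0,0.02],[0,0,0],0.26],
    [[0,0,0.02],[0,0,0],0.28],
    [[0,0,0.02],[0,0,0],0.3],
    [[0,0,0.02],[0,0,0],0.35],
    [[0,0,0.02],[0,0,0],0.4],
    [[0,0,0.02],[0,0,0],0.45],
    [[0,0,0.02],[0,0,0],0.5],
    [[0,0,0.02],[0,0,0],0.55],
    [[0,0,0.02],[0,0,0],0.55],
    [[0,0,0.02],[0,0,0],0.55]
  ]
}}

```text
time: 8.4
tcp_pos: [651.7, -145.7, 64.1]
tcp_rot: [0.978, 0.208, 0.0, -0.0]
force: [0.5, -0.5, -0.8]
gripper_width: 47.0
finger_force: 0.0
```

```bash
python3 - <<'E'
from h import *
T=wristT();s=read_state();im,d=save('wrist','w3');P=cloud(d,T)
M=R.from_quat(s['tcp_rot']).as_matrix();L=(P-s['tcp_pos'])@M
for x in (20,30,40,48,60,80,100):
    m=(abs(L[...,0]-x)<2.5)&(abs(L[...,1])<42)&(abs(L[...,2]+10)<9)&(d>0)
    print(x,m.sum(),np.round([L[m][:,1].min(),L[m][:,1].max(),np.median(L[m][:,2])],1) if m.sum() else '')
save('scene','s3'); a=cv2.imread('pics/s3.png')[140:340,220:480];cv2.imwrite('pics/c3.png',cv2.resize(a,None,fx=2.5,fy=2.5))
E
```

```text
[ 651.7 -145.7   64.1] yaw 24.051610943107715 j [-0.34  0.44  1.41  0.    1.29  0.82]
20 643 [-10.9  10.8 -11. ]
30 705 [-11.  11. -11.]
40 742 [-11.3  10.7 -11. ]
48 774 [-11.4  10.5 -11. ]
60 1159 [-19.5  17.9 -11.1]
80 2728 [-32.8  31.6 -11.1]
100 3439 [-34.   32.5 -11.3]
```

View pics/c3.png

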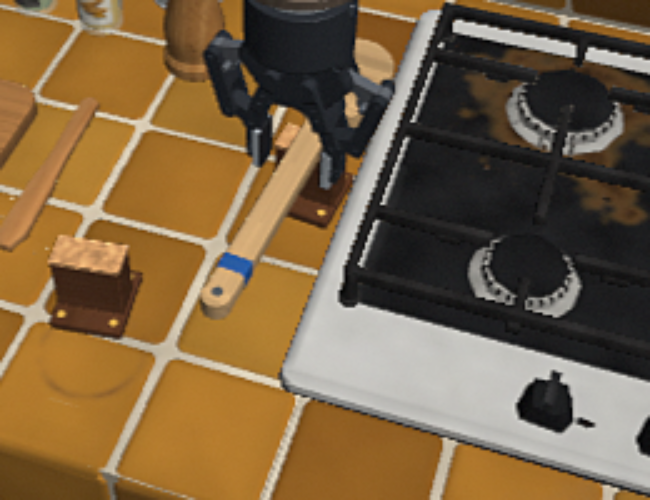

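The paddle is level and balanced on the bar, handle end at (215,300) clear of the worktop, and the fingers are free on both sides. I'll retreat straight up, opening the gripper no further.

{"method": "apply_moves", "body": {
  "series": [
    [[0,0,0.5],[0,0,0],0.55],
    [[0,0,1.5],[0,0,0],0.55],
    [[0,0,3],[0,0,0],0.55],
    [[0,0,5],[0,0,0],0.55],
    [[0,0,8],[0,0,0],0.55],
    [[0,0,11],[0,0,0],0.55],
    [[0,0,13],[0,0,0],0.55],
    [[0,0,13],[0,0,0],0.55],
    [[0,0,13],[0,0,0],0.55],
    [[0,0,13],[0,0,0],0.55]
  ]
}}

```text
time: 9.5
tcp_pos: [651.4, -145.6, 193.5]
tcp_rot: [0.978, 0.208, -0.0, -0.0]
force: [-0.5, -0.8, -0.6]
gripper_width: 46.8
finger_force: 0.0
```

```bash
python3 - <<'E'
from h import *
T=wristT();s=read_state();im,d=save('wrist','w4');P=cloud(d,T)
M=R.from_quat(s['tcp_rot']).as_matrix();L=(P-s['tcp_pos'])@M
for x in (-100,-60,-20,20,40,60,80,100,140):
    m=(abs(L[...,0]-x)<2.5)&(abs(L[...,1])<42)&(P[...,2]>55)&(P[...,2]<95)&(d>0)
    print(x,m.sum(),np.round([L[m][:,1].min(),L[m][:,1].max(),np.median(P[m][:,2])],1) if m.sum() else '')
E
```

```text
[ 651.4 -145.6  193.5] yaw 24.050571455135028 j [-0.34  0.36  1.26  0.    1.53  0.82]
-100 147 [-9.7 12.1 75.4]
-60 160 [-9.3 11.7 75.1]
-20 172 [-10.5  11.2  75. ]
20 203 [-10.8  10.8  75.1]
40 478 [-28.   24.   59.9]
60 294 [-18.7  17.2  75.2]
80 711 [-32.   31.4  75.2]
100 780 [-33.3  31.9  75.4]
140 729 [-28.7  26.7  75.3]
```

View pics/w4.png

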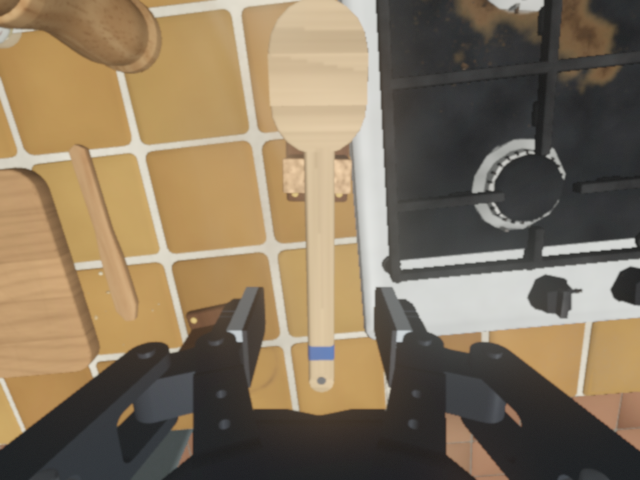

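The wrist view shows the paddle level, with its top at 75 mm all along. It lies squarely across the cork bar at (318,177), the spreader at (105,230) is undisturbed, and the gripper is clear.

```bash
python3 -c "
from rig import workorder
print(workorder.sign_off())"
```

```text
the job is handed in; nothing more can be done
None
```

The paddle is balanced level and square across the far rest's bar and released, the spreader was left where it lay, and the job is handed in at about 9.5 s; sign-off returned no verdict.

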